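Nip up the panel clamp with the long arm of its L-key

ROBOT

A 7-joint arm with a two-finger parallel gripper is mounted at the origin on a cart in front of the work surface, level with it; the furniture and walls round the work are solid. World frame = base frame: x ahead of the robot, y to its left, z up, the work surface at z = 0. Lengths are in m, angles in degrees, forces in N, time in s.
With the tool pointing down it reaches from about 0.4 to 0.75 m from the base axis. Payload 19.5 kg.
Tool frame: the origin (TCP) lies at the very end of the fingers, on their centre line; the grasp point (between the pads) lies 19 mm behind it; z points along the fingers, y is the line along which they close (so a half turn about z gives the same grasp; the last joint's range is limited). The gripper opens to 85 mm and grips with 20 to 120 N. Pads are 22 mm wide; open, the fingers measure 114 mm over their backs; the gripper's body (76 mm by 85 mm) begins 54 mm behind the grasp point. The pads swing forward as they close: fully open they stand 13 mm farther back than shut.
Start: joints at [-67.42, 40.479, -1.581, 85.061, 1.261, 54.483, -4.326], TCP at [0.243, 0.521, 0.231] pointing down, gripper open.
Joint ranges: [-155.06, 155.06], [-18.47, 123.98], [-90, 86.84], [0, 140.48], [-83.41, 263.41], [0, 116], [-161.91, 161.91]. Speed limits (degrees/s): [108.29, 108.29, 147.25, 147.25, 172.46, 172.46, 172.46].

INTERFACE

Orientations are given as a 3x3 rotation matrix whose columns are the frame's x, y, z axes.
In Python, from workcell import read_state, snapshot, camera_info, arm gives the robot as it stands. The module is installed in compiled form; this text tells all that it offers.
- The arm moves only by the tool step_arm, never from a script. Its arguments are lists of equal length, an entry for each row: "delta_pos": the shift along the world's x, y, z in cm, a list of three; "twist": the turn, a rotation vector about the world's x, y, z in degrees, a list of three; "grip": the opening in per cent of the stroke, from 0 (shut) to 100 (fully open). In form: {"delta_pos": [[x, y, z], ...], "twist": [[ax, ay, az], ...], "grip": [grip, ...]}. A call has 1 to 20 rows; each row is the pose to reach, as a shift and turn from the pose commanded when the call began; what a row does not reach only later rows make up. A row lasts 1/10 s, in which the tool goes at most 50 mm and 8.59 degrees, less where a joint would pass 70% of its speed; a pose out of reach is approached as far as the arm can. A call with a gripper value outside its range is refused whole. The fingers move at their own pace and stop on an object; "grip_force" is the grip in N (left out, the last holds). Time passes only in rows, so rows that repeat a pose let the fingers close. It gives the time, the measured TCP pose, the force, the opening and the grip force at its end, in the units of the state.
- read_state(): the state, without advancing time (a new reading comes with each control period).
- snapshot(name): name is "side" or "top" or "wrist"; returns the picture (420x560x3 uint8, red, green, blue); there is no depth.
- camera_info(name): a dict with "intrinsics" (3x3 intrinsics, pixels), "origin" and "rotation" of the camera in the world; the wrist camera has in their place "hand_eye" (4x4, takes a point from camera to tool coordinates, whose origin is the TCP and whose axes are the flange's). Camera axes: x right, y down, z forward; pixel columns grow to the right and rows downward; lengths in m; the calibration is good to about 2 mm. The wrist camera is an equidistant fisheye: a pixel r from the principal point sees the ray r / f radians off the axis. A picture is of the moment at which its call begins: read the wrist's pose just before it. camera_info takes no time and is no camera call.
- arm.finish_job(): hands the job in; it is judged then, once.
The state is a dict: "time": time; "joint_pos": joint angles; "dq": joint speeds; "effort": joint torques, N m; "tcp_pos": TCP position; "tcp_rot": TCP orientation; "ft_force": force on the tool from outside, world axes, zero at the start; "moment": the same for the moment, N m; "opening": opening from 0.0 (shut) to 1.0 (fully open); "grip_force": force on a finger pad.
Only numpy, scipy, OpenCV 4.12 (cv2) and the standard library are available. Lean on these libraries where they do the work, as an engineer would, in place of code of your own. Each camera call takes 0.05 s, during which the arm holds its last target. There are 200 camera calls.

TASK

Tighten the stiff screw of the panel clamp with the blue L-shaped key: pick the key up, swing it round so that its short arm points into the socket, push the short arm fully home, then use the long arm as a lever, pressing it down so that the screw turns clockwise by about 35 degrees. Leave the key sitting in the socket.

Things in the scene. Friction and masses are not known exactly. Their poses are not given: they have to be found in the camera images.
- key_grip (a point): Grasp place, mid-thickness, on the long arm of the blue L-key (flat steel bar 28 wide, 10 thick, 0.2 kg, bare ends, lying flat). Key frame, z up: short arm to +x, long arm to -y. The point is on the long arm 95 mm from the corner (centre lines), 75 mm from its end. Grasp across it, along x. At first the long arm points away from the robot within 20 deg, the short arm left
- key_tip (a point): Centre of the end of the blue key's short arm, 90 mm from the corner; from key_grip at x +90, y +95, z 0 mm in the key's frame (same axes). A red L-key of the same shape, 22 mm thick, lies near, too thick for the socket and not needed; which of the two places holds which varies
- socket_mouth (a point): Mouth centre of the oblong socket in the clamp screw's dark head (62 mm across, blue band), 150 mm up, on the screw's axis; does not turn. x points level into the socket, away from the robot within 12 deg; z up. The mouth, 52 wide (y) x 34 high, narrows in 20 mm to 40 x 17; bottom 46 mm from the mouth. Key home: long arm's centre line 44 mm before the mouth, to the robot's right (-y)
- screw (a joint): Screw angle, rad: near 0 at first (oblong level), grows clockwise as seen by the robot (long arm on the right goes down). Stiff, about 0.6 N m, stays where left, bears the key's weight; stop at 1.1. The key has up to 15 deg play before it follows. The head sticks 52 mm out of a fixed grey post 52 wide, 188 high; a painted panel behind it is 160 wide, top 219 mm up

How it is judged (in metres and radians):
On the way:
1. the blue key's short arm is in the socket, at least 32 mm past the mouth, with the screw not yet turned (x of key_tip in the frame of socket_mouth between 0.032 and 0.06 m and distance between key_tip and socket_mouth below 0.06 m and value of joint screw below 0.2 rad), for 0.1 s.
At the end, for the whole second after the job is handed in: the screw has been turned clockwise to between 0.30 and 0.95 rad (17 to 54 degrees) and is at rest, and the blue key is left with its short arm in the socket, at least 26 mm past the mouth, the long arm slanting down (key_grip lower than 135 mm) (value of joint screw between 0.3 and 0.95 rad and x of key_tip in the frame of socket_mouth above 0.026 m and distance between key_tip and socket_mouth below 0.06 m and height (world z) of key_grip below 0.135 m and velocity of joint screw below 0.05 rad/s); the robot touches nothing.
It also fails if it takes over 51 s, if anything falls off the work surface, if the arm or the gripper's body presses on something with over 40 N, if the wrist force passes 120 N, or if a joint passes its speed limit or range.

## Working session

There is one attempt and no reset: what is moved stays moved. The work goes in short steps, Python scripts to look and compute and a tool call to move; the robot and the scene stay as the last step left them, time stands still between calls to the robot, and variables do not carry over. Pictures are saved under pics/ and viewed, at most 10 in all, crops included, and the job is handed in when it is done.

Besides the shell and the picture viewer there is one more tool, called after "Emit:" in YAML: its name, and indented under it one key for each argument. step_arm: Moves the arm, as the interface text tells. Its arguments: {"type":"object","properties":{"delta_pos":{"type":"array","items":{"type":"array","items":{"type":"number"}}},"twist":{"type":"array","items":{"type":"array","items":{"type":"number"}}},"grip":{"type":"array","items":{"type":"number"}},"grip_force":{"type":"number"}},"required":["delta_pos","twist","grip"]}

```bash
mkdir -p pics
python3 - <<'E'
from workcell import *
import cv2,numpy as np
np.set_printoptions(precision=4,suppress=True)
ims=[]
for n in ["side","top"]:
    im=snapshot(n); cv2.imwrite(f"pics/{n}0.png",im[:,:,::-1]); 
    print(n,camera_info(n))
print(camera_info("wrist"))
s=read_state();print(s)
E
```

```text
side {'intrinsics': array([[468.5037,   0.    , 280.6372],
       [  0.    , 468.5037, 208.1412],
       [  0.    ,   0.    ,   1.    ]]), 'origin': array([ 0.1781, -0.7841,  0.7578]), 'rotation': array([[ 0.8955, -0.2805,  0.3455],
       [-0.4447, -0.5906,  0.6733],
       [ 0.0152, -0.7566, -0.6537]])}
top {'intrinsics': array([[501.3082,   0.    , 271.9433],
       [  0.    , 501.3082, 209.2144],
       [  0.    ,   0.    ,   1.    ]]), 'origin': array([ 0.3078, -0.1422,  1.2007]), 'rotation': array([[ 0.1513, -0.9686,  0.1975],
       [-0.9885, -0.1475,  0.0341],
       [-0.0039, -0.2003, -0.9797]])}
{'intrinsics': array([[325.1923,   0.    , 281.1873],
       [  0.    , 325.1923, 208.5137],
       [  0.    ,   0.    ,   1.    ]]), 'hand_eye': array([[-0.0002, -0.9617, -0.2742,  0.0698],
       [ 1.    , -0.0001, -0.0004,  0.0017],
       [ 0.0004, -0.2742,  0.9617, -0.1424],
       [ 0.    ,  0.    ,  0.    ,  1.    ]])}
{'time': 0.1, 'joint_pos': array([-67.4202,  40.5099,  -1.5809,  85.0814,   1.2609,  54.4842,
        -4.3262]), 'dq': array([ 0.0743, -0.0898,  0.0237, -0.0207,  0.0227,  0.0122, -0.0906]), 'effort': array([  0.0026, -88.4278,   1.2364, -23.645 ,   0.0169,   0.0052,
         0.0001]), 'tcp_pos': array([0.2426, 0.521 , 0.2309]), 'tcp_rot': array([[-0.9065,  0.4221, -0.0004],
       [ 0.4221,  0.9065, -0.0009],
       [-0.0001, -0.001 , -1.    ]]), 'ft_force': array([-0.7219,  0.5619, -0.7934]), 'moment': array([-0.0018, -0.0174,  0.0233]), 'grip_force': 0.0, 'opening': 0.9970776420986408}
```

View pics/side0.png

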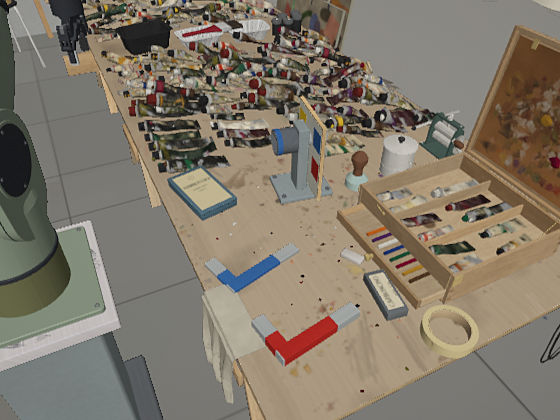

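View pics/top0.png

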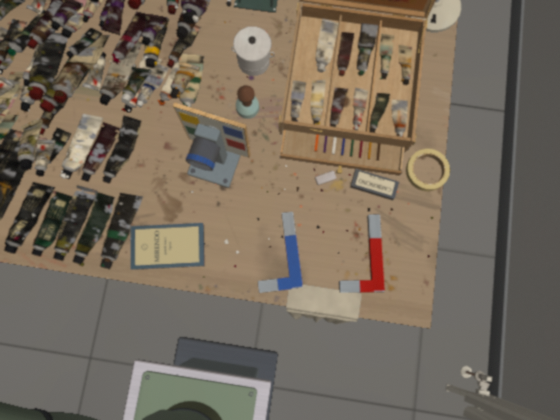

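The side view shows the blue key with its corner at about (235,285), long arm end (297,248) and short tip (208,263). The clamp head is at about (280,140). In the top view the blue key's corner is at (297,284) and the head is at (203,152).

```bash
cat > h.py <<'E'
from workcell import *
import cv2,numpy as np
np.set_printoptions(precision=4,suppress=True)
def ray(n,uv):
    c=camera_info(n);uv=np.atleast_2d(np.array(uv,float))
    d=np.c_[uv,np.ones(len(uv))]@np.linalg.inv(c["intrinsics"]).T@c["rotation"].T
    return c["origin"],d
def onz(n,uv,z):
    o,d=ray(n,uv); return o+d*((z-o[2])/d[:,2])[:,None]
def proj(n,P):
    c=camera_info(n);p=(np.atleast_2d(P)-c["origin"])@c["rotation"]@c["intrinsics"].T
    return p[:,:2]/p[:,2:]
def tri(u1,u2):
    o1,d1=ray("side",u1);o2,d2=ray("top",u2);d1=d1[0];d2=d2[0]
    A=np.c_[d1,-d2];t=np.linalg.lstsq(A,o2-o1,rcond=None)[0]
    a=o1+t[0]*d1;b=o2+t[1]*d2
    return (a+b)/2,np.linalg.norm(a-b)
E
python3 - <<'E'
from h import *
for n in ["side","top"]:
    im=cv2.imread(f"pics/{n}0.png");h=cv2.cvtColor(im,cv2.COLOR_BGR2HSV)
    m=cv2.inRange(h,(100,140,60),(125,255,255))
    cs=cv2.findContours(m,cv2.RETR_EXTERNAL,cv2.CHAIN_APPROX_NONE)[0]
    for c in cs:
        if cv2.contourArea(c)<60: continue
        print(n,cv2.contourArea(c),c.mean(0)[0])
        if cv2.contourArea(c)>350 and c.mean(0)[0,1]>220:
            P=onz(n,c[:,0],0.01)[:,:2]
            for e in (.006,.010): print(cv2.approxPolyDP((P*1000).astype(np.float32)[:,None],e*1000,True)[:,0])
im=cv2.imread("pics/side0.png")[85:205,250:350];a=cv2.resize(im,None,fx=4.8,fy=4.8,interpolation=cv2.INTER_CUBIC)
im=cv2.imread("pics/top0.png")[95:195,165:255];b=cv2.resize(im,None,fx=5.76,fy=5.76,interpolation=cv2.INTER_CUBIC)
b=b[:,:500]
a=a[:,:300] if 0 else cv2.resize(a,(400,480));b=cv2.resize(b,(400,461))
o=np.zeros((480,800,3),np.uint8);o[:,:400]=a;o[:461,400:]=b
cv2.imwrite("pics/crop0.png",o)
E
```

```text
side 725.5 [247.9225 273.2868]
[[ 491.1701 -171.3259]
 [ 482.5594 -144.2789]
 [ 393.6097 -171.3375]
 [ 381.9669 -144.2947]
 [ 356.1524 -153.3459]
 [ 379.4891 -205.6294]]
[[ 491.1701 -171.3259]
 [ 482.5594 -144.2789]
 [ 393.6097 -171.3375]
 [ 381.9669 -144.2947]
 [ 356.1524 -153.3459]
 [ 379.4891 -205.6294]]
side 92.5 [279.1228 141.2632]
side 85.5 [316.4898 140.2449]
top 514.5 [290.7372 264.8613]
[[ 490.9057 -163.0503]
 [ 485.62   -144.4426]
 [ 392.8351 -167.6503]
 [ 384.2852 -142.6985]
 [ 363.5393 -145.8147]
 [ 380.2056 -193.2557]]
[[ 490.9057 -163.0503]
 [ 485.62   -144.4426]
 [ 392.8351 -167.6503]
 [ 384.2852 -142.6985]
 [ 363.5393 -145.8147]
 [ 380.2056 -193.2557]]
```

View pics/crop0.png

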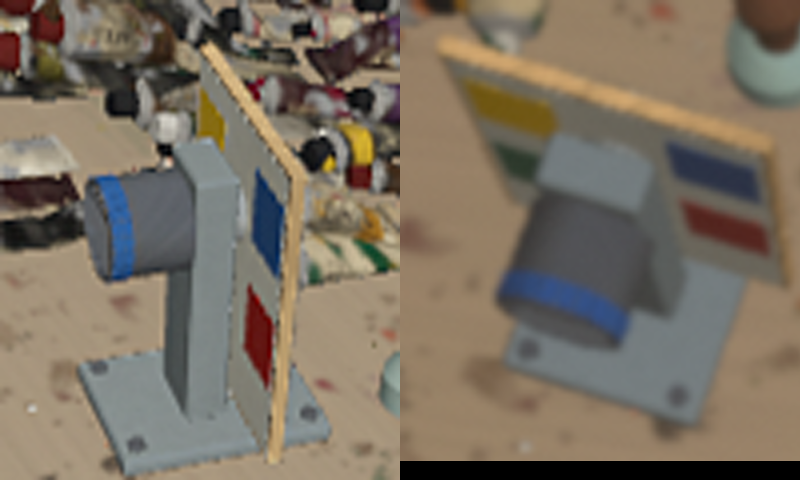

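Crops: panel top edge, post top and the head's blue band are clear in both views. The front rim centre is about (275.5,142.5) in side and (199.7,164.6) in top.

Run:
```python
from h import *
S=lambda x,y:(x/4+250,y/4+85)
T=lambda x,y:((x-400)/4.608+165,y/4.61+95)
def yaw(a,b):
    d=b-a;return np.degrees(np.arctan2(d[1],d[0]))
p=tri(S(102,230),T(560,321));print("mouth",p)
print("rim from z=.15:",onz("side",[S(102,230)],.15),onz("top",[T(560,321)],.15))
for n,f,a,b in [("side",S,(204,43),(302,180)),("top",T,(440,42),(775,140))]:
    P=onz(n,[f(*a),f(*b)],.219);print(n,"panel",P,yaw(P[0],P[1])+90,np.linalg.norm(P[0]-P[1]))
for n,f,q in [("side",S,[(175,150),(195,185),(238,180),(213,140)]),("top",T,[(540,180),(643,198),(655,155),(557,133)])]:
    P=onz(n,[f(*a) for a in q],.188);print(n,"post",P[:,:2].tolist(),P.mean(0),yaw(P[0],P[1])+90,yaw(P[3],P[2])+90,yaw(P[1],P[2]))
```

```text
mouth (array([0.5958, 0.0655, 0.1462]), np.float64(0.00173660370745918))
rim from z=.15: [[0.5941 0.0601 0.15  ]] [[0.5939 0.065  0.15  ]]
side panel [[ 0.6942  0.1251  0.219 ]
 [ 0.6677 -0.0372  0.219 ]] -9.283688656273227 0.1644406731400217
top panel [[ 0.6963  0.1288  0.219 ]
 [ 0.6728 -0.029   0.219 ]] -8.49203451621132 0.159587396776024
side post [[0.6448399307926387, 0.0666373262459824], [0.6371659272963833, 0.027171066061506433], [0.6622766732384908, 0.021482365223213673], [0.6707475217118024, 0.06733275232225189]] [0.6538 0.0457 0.188 ] -11.003552686782854 -10.467354853788933 -12.764583622436058
top post [[0.648753757302385, 0.07877772172334566], [0.6472843114123293, 0.030209894586332303], [0.668722891916216, 0.028329003692199373], [0.6725145610070129, 0.07514330606143985]] [0.6593 0.0531 0.188 ] -1.7329861503522892 -4.630496246469292 -5.013945618411441
```

Emit:
step_arm:
  delta_pos:
    - [18, -30, 0]
    - [18, -30, 0]
    - [18, -30, 0]
    - [18, -30, 0]
    - [18, -30, 0]
    - [18, -30, 0]
    - [23.2, -68.2, 0]
    - [23.2, -68.2, 0]
    - [23.2, -68.2, 0]
    - [23.2, -68.2, 0]
    - [23.2, -68.2, 0]
    - [23.2, -68.2, -5]
    - [23.2, -68.2, -11]
    - [23.2, -68.2, -11]
    - [23.2, -68.2, -11]
    - [23.2, -68.2, -11]
    - [23.2, -68.2, -11]
    - [23.2, -68.2, -11]
  twist:
    - [0, 0, 20]
    - [0, 0, 20]
    - [0, 0, 20]
    - [0, 0, 20]
    - [0, 0, 20]
    - [0, 0, 41]
    - [0, 0, 41]
    - [0, 0, 41]
    - [0, 0, 41]
    - [0, 0, 41]
    - [0, 0, 41]
    - [0, 0, 41]
    - [0, 0, 41]
    - [0, 0, 41]
    - [0, 0, 41]
    - [0, 0, 41]
    - [0, 0, 41]
    - [0, 0, 41]
  grip: [100, 100, 100, 100, 100, 100, 80, 70, 70, 70, 70, 70, 70, 70, 70, 70, 70, 70]

```text
time: 1.9
tcp_pos: [0.4748, -0.1597, 0.1217]
tcp_rot: [[-0.961, -0.277, 0.0], [-0.277, 0.961, 0.001], [-0.0, 0.0, -1.0]]
ft_force: [-0.2, 0.0, 0.4]
opening: 0.697
grip_force: 0.0
```

```bash
cat >> h.py <<'E'
def wonz(s,uv,z):
    c=camera_info("wrist");K=c["intrinsics"];uv=np.atleast_2d(np.array(uv,float))
    p=(uv-K[:2,2])/K[0,0];r=np.linalg.norm(p,axis=1)+1e-12
    d=np.c_[p*(np.sin(r)/r)[:,None],np.cos(r)]
    H=c["hand_eye"];R=s["tcp_rot"]@H[:3,:3];o=s["tcp_pos"]+s["tcp_rot"]@H[:3,3];d=d@R.T
    return o+d*((z-o[2])/d[:,2])[:,None]
E
python3 - <<'E'
from h import *
s=read_state();im=snapshot("wrist")[:,:,::-1].copy();cv2.imwrite("pics/w1.png",im)
print(s["time"],s["tcp_pos"],s["tcp_rot"],s["joint_pos"])
h=cv2.cvtColor(im,cv2.COLOR_BGR2HSV)
m=cv2.inRange(h,(100,140,60),(125,255,255))
for c in cv2.findContours(m,cv2.RETR_EXTERNAL,cv2.CHAIN_APPROX_NONE)[0]:
    if cv2.contourArea(c)<1000: continue
    P=wonz(s,c[:,0],0.01)[:,:2]
    a=cv2.approxPolyDP((P*1000).astype(np.float32)[:,None],6,True)[:,0];print(cv2.contourArea(c),a)
E
```

```text
1.9 [ 0.4748 -0.1597  0.1217] [[-0.9609 -0.2768  0.0002]
 [-0.2768  0.9609  0.0006]
 [-0.0003  0.0005 -1.    ]] [ 24.151   44.7153 -16.6562 107.368   22.86    31.1755  98.3823]
6544.5 [[ 357.4799 -144.6575]
 [ 375.1419 -199.0868]
 [ 493.4339 -165.9475]
 [ 486.152  -140.6016]
 [ 392.711  -166.0539]
 [ 383.778  -137.7795]]
```

View pics/w1.png

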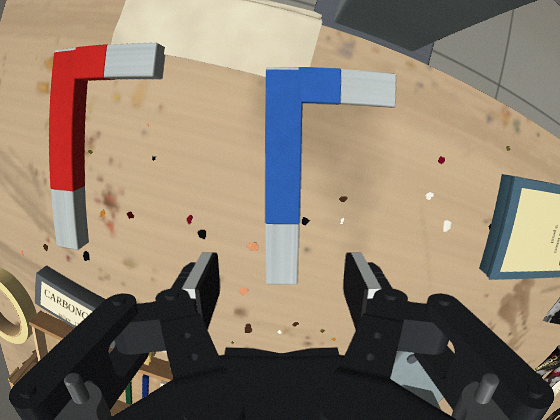

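The blue key lies at (282,160) px with its long arm along the gripper's centre line; the red one is well clear at left. Descend and grasp.

Emit:
step_arm:
  delta_pos:
    - [0.1, 0.25, -5]
    - [0.1, 0.25, -9]
    - [0.1, 0.25, -11]
    - [0.1, 0.25, -12]
    - [0.1, 0.25, -12]
    - [0.1, 0.25, -12]
    - [0.1, 0.25, -12]
    - [0.1, 0.25, -12]
    - [0.1, 0.25, -12]
    - [0.1, 0.25, -12]
    - [0.1, 0.25, -12]
    - [0.1, 0.25, -12]
  twist:
    - [0, 0, -0.5]
    - [0, 0, -0.5]
    - [0, 0, -0.5]
    - [0, 0, -0.5]
    - [0, 0, -0.5]
    - [0, 0, -0.5]
    - [0, 0, -0.5]
    - [0, 0, -0.5]
    - [0, 0, -0.5]
    - [0, 0, -0.5]
    - [0, 0, -0.5]
    - [0, 0, -0.5]
  grip: [70, 70, 70, 70, 70, 70, 20, 20, 20, 20, 20, 20]
  grip_force: 90

```text
time: 3.15
tcp_pos: [0.4761, -0.1584, 0.0025]
tcp_rot: [[-0.964, -0.268, 0.001], [-0.268, 0.964, -0.001], [-0.001, -0.001, -1.0]]
ft_force: [-3.4, 2.0, 22.9]
opening: 0.289
grip_force: 87.8
```

Emit:
step_arm:
  delta_pos:
    - [0, 0, 3]
    - [0, 0, 7]
    - [0, 0, 11]
    - [0, 0, 15]
    - [-1.4, 4, 18]
    - [-1.4, 8, 18]
    - [-1.4, 12, 18]
    - [-1.4, 14.6, 18]
    - [-1.4, 14.6, 18]
    - [-1.4, 14.6, 18]
    - [-1.4, 14.6, 18]
    - [-1.4, 14.6, 18]
    - [-1.4, 14.6, 18]
    - [-1.4, 14.6, 18]
    - [-1.4, 14.6, 18]
    - [-1.4, 14.6, 18]
    - [-1.4, 14.6, 16]
    - [-1.4, 14.6, 14.5]
    - [-1.4, 14.6, 14.5]
    - [-1.4, 14.6, 14.5]
  twist:
    - [0, 0, 0]
    - [0, 0, 0]
    - [0, 0, -8]
    - [0, 0, -16]
    - [0, 0, -24]
    - [0, 0, -32]
    - [0, 0, -40]
    - [0, 0, -48]
    - [0, 0, -56]
    - [0, 0, -64]
    - [0, 0, -72]
    - [0, 0, -80]
    - [0, 0, -88]
    - [0, 0, -96]
    - [0, 0, -104]
    - [0, 0, -112]
    - [0, 0, -114.5]
    - [0, 0, -114.5]
    - [0, 0, -114.5]
    - [0, 0, -114.5]
  grip: [20, 20, 20, 20, 20, 20, 20, 20, 20, 20, 20, 20, 20, 20, 20, 20, 20, 20, 20, 20]

```text
time: 5.15
tcp_pos: [0.4617, -0.0123, 0.1468]
tcp_rot: [[0.156, 0.988, -0.0], [0.988, -0.156, 0.0], [0.0, -0.0, -1.0]]
ft_force: [0.6, 0.1, -1.6]
opening: 0.294
grip_force: 90.5
```

Run:
```python
from h import *
s=read_state();print(s["time"],s["tcp_pos"],s["tcp_rot"],s["joint_pos"],s["moment"],s["ft_force"],s["opening"])
ims={n:snapshot(n)[:,:,::-1].copy() for n in ["side","top","wrist"]}
for n in ims: cv2.imwrite(f"pics/{n}2.png",ims[n])
a=cv2.resize(ims["side"][80:230,190:340],(400,400),interpolation=cv2.INTER_CUBIC)
b=cv2.resize(ims["top"][100:240,150:290],(400,400),interpolation=cv2.INTER_CUBIC)
cv2.imwrite("pics/c2.png",np.hstack([a,b]))
```

```text
5.15 [ 0.4617 -0.0123  0.1468] [[ 0.156   0.9878 -0.0001]
 [ 0.9878 -0.156   0.0003]
 [ 0.0003 -0.0002 -1.    ]] [-10.5508  40.4857  14.3429 114.2075 -20.2906  27.6893   9.611 ] [-0.1053  0.0527 -0.088 ] [ 0.5726  0.1278 -1.6265] 0.2943113178958079
```

View pics/c2.png

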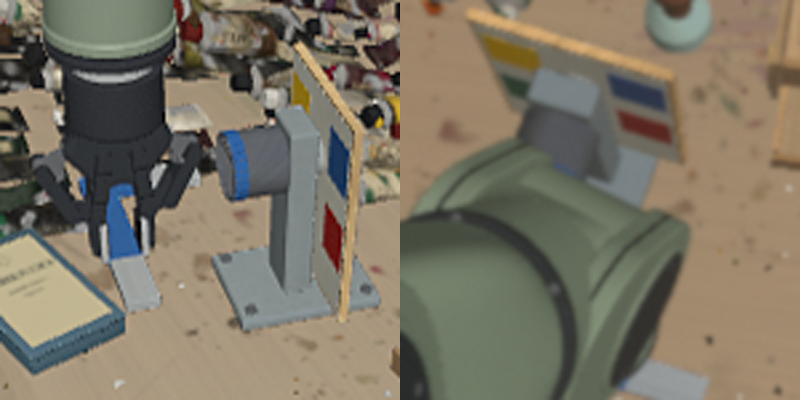

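View pics/wrist2.png

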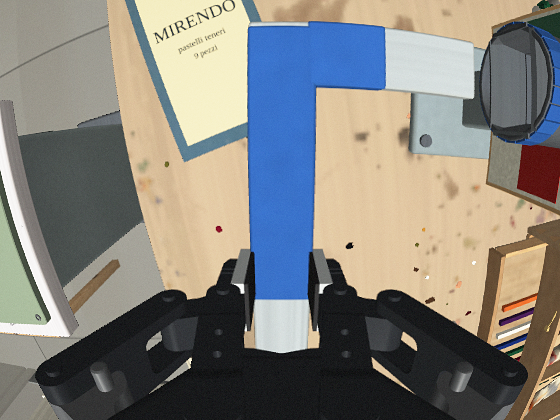

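Key held squarely: tip's edge is at about (474,70) in the wrist view, facing the head at (522,82). Zoom there.

Run:
```python
from h import *
im=cv2.imread("pics/wrist2.png")
s=read_state()
h=cv2.cvtColor(im,cv2.COLOR_BGR2HSV)
m=cv2.inRange(h,(100,140,60),(125,255,255))
R=np.array([[.988,.156],[-.156,.988]]).T
for c in cv2.findContours(m,cv2.RETR_EXTERNAL,cv2.CHAIN_APPROX_NONE)[0]:
    if cv2.contourArea(c)<1000: continue
    a=cv2.approxPolyDP(c,5,True)[:,0];P=wonz(s,a,.1545)
    print(np.c_[a,P[:,:2]*1000,(P[:,:2]-s["tcp_pos"][:2])@np.array([[.988,.156],[-.156,.988]])*1000])
cv2.imwrite("pics/c3.png",cv2.resize(im[10:150,400:560],None,fx=4.2,fy=4.2,interpolation=cv2.INTER_CUBIC))
```

```text
[[381.      26.     521.715   92.7959  42.616  113.1378]
 [311.      21.     492.1294  97.4438  12.6603 113.1145]
 [307.      27.     490.0431  94.9672  10.9854 110.3422]
 [248.      28.     466.0508  98.4134 -13.2567 110.0043]
 [255.     298.     447.9648 -22.3754 -12.2826 -12.1565]
 [308.     298.     473.2535 -26.3683  13.3256 -12.1565]
 [315.      87.     489.1886  68.9254  14.2036  84.4796]
 [383.      88.     517.996   65.4537  43.207   85.5435]]
```

View pics/c3.png

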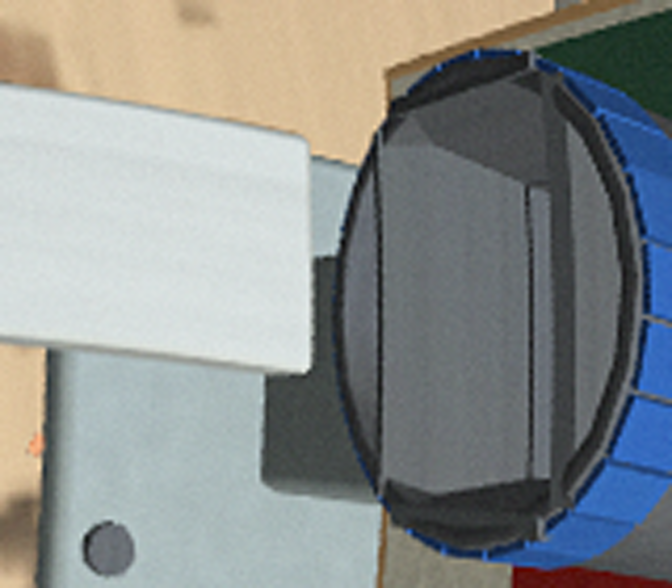

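The zoom shows the socket mouth open in front of the key tip: mouth bottom edge at crop x≈380 (rows 130–497), top edge ≈540 (60–540), rim 335–645.

Run:
```python
from h import *
s=read_state()
R=np.array([[.988,.156],[-.156,.988]])
f=lambda x,y:(400+x/4.2,10+y/4.2)
for nm,q,z in [("botedge",[(380,130),(380,497)],.133),("topedge",[(535,60),(542,540)],.167),("rimbot",[(335,300)],.119),("rimtop",[(645,270)],.181),("tiptop",[(310,145),(310,372)],.1545)]:
    P=wonz(s,[f(*a) for a in q],z);print(nm,P*1000,(P[:,:2]-s["tcp_pos"][:2])@R*1000)
```

```text
botedge [[595.1123  90.6872 133.    ]
 [587.7053  41.4213 133.    ]] [[115.4614 122.5043]
 [115.8288  72.6742]]
topedge [[594.6143  93.5278 167.    ]
 [586.988   39.0148 167.    ]] [[114.5263 125.2332]
 [115.4955  70.1846]]
rimbot [[592.8884  68.3892 119.    ]] [[116.7427 100.127 ]]
rimtop [[593.313   68.4488 181.    ]] [[117.1529 100.2521]]
tiptop [[567.6861  84.0287 154.5   ]
 [563.3546  58.2628 154.5   ]] [[ 89.4031 111.6473]
 [ 89.143   85.5148]]
```

Aligned within about 1 mm, with ~70 mm to go along the socket axis.

Emit:
step_arm:
  delta_pos:
    - [1.48, -0.23, 0.05]
    - [2.96, -0.47, 0.05]
    - [3.95, -0.62, 0.05]
    - [4.45, -0.7, 0.05]
    - [4.94, -0.78, 0.05]
    - [5.43, -0.86, 0.05]
    - [5.93, -0.94, 0.05]
    - [6.42, -1.01, 0.05]
    - [6.72, -1.06, 0.05]
    - [6.72, -1.06, 0.05]
    - [6.72, -1.06, 0.05]
  twist:
    - [0, 0, 0]
    - [0, 0, 0]
    - [0, 0, 0]
    - [0, 0, 0]
    - [0, 0, 0]
    - [0, 0, 0]
    - [0, 0, 0]
    - [0, 0, 0]
    - [0, 0, 0]
    - [0, 0, 0]
    - [0, 0, 0]
  grip: [20, 20, 20, 20, 20, 20, 20, 20, 20, 20, 20]

```text
time: 6.4
tcp_pos: [0.5288, -0.0228, 0.1467]
tcp_rot: [[0.156, 0.988, -0.0], [0.988, -0.156, 0.0], [0.0, -0.0, -1.0]]
ft_force: [0.8, 0.5, -1.8]
opening: 0.294
grip_force: 90.5
```

Run:
```python
from h import *
s=read_state();print(s["time"],s["tcp_pos"],s["tcp_rot"],s["joint_pos"],s["moment"],s["ft_force"],s["opening"])
im=snapshot("wrist")[:,:,::-1].copy();cv2.imwrite("pics/w4.png",im)
h=cv2.cvtColor(im,cv2.COLOR_BGR2HSV)
m=cv2.inRange(h,(100,140,60),(125,255,255))
for c in cv2.findContours(m,cv2.RETR_EXTERNAL,cv2.CHAIN_APPROX_NONE)[0]:
    if cv2.contourArea(c)<1000: continue
    a=cv2.approxPolyDP(c,5,True)[:,0];P=wonz(s,a,.1545)
    print(np.c_[a,P[:,:2]*1000,(P[:,:2]-s["tcp_pos"][:2])@np.array([[.988,.156],[-.156,.988]])*1000])
```

```text
6.4 [ 0.5288 -0.0228  0.1467] [[ 0.1559  0.9878 -0.0004]
 [ 0.9878 -0.1559  0.0001]
 [ 0.     -0.0004 -1.    ]] [ -9.5219  44.7195  16.1018 100.9324 -18.9116  37.0317   8.4004] [-0.1143 -0.0091 -0.0196] [ 0.7766  0.461  -1.778 ] 0.29377500072289287
[[529.     139.     664.8114  26.3661 126.7487  69.8381]
 [519.     217.     658.6091 -14.7316 127.0321  28.2659]
 [559.     237.     696.1329 -33.88   167.0927  15.2011]
 [559.     144.     689.961   22.2148 152.2441  69.6599]]
[[449.      85.     616.8342  54.3968  74.9744  90.0479]
 [420.      80.     602.3894  57.2315  60.2608  90.5952]
 [409.     124.     594.536   38.4345  55.434   70.7987]
 [385.     127.     583.2954  38.2338  44.3595  68.8468]
 [424.     132.     601.429   34.2851  62.8915  67.7744]]
[[381.      26.     588.3411  82.1358  42.496  113.0092]
 [311.      21.     558.8541  86.7813  12.6381 112.9989]
 [307.      27.     556.7741  84.3126  10.9682 110.2354]
 [248.      28.     532.8475  87.7594 -13.2089 109.9082]
 [255.     298.     514.7981 -32.744  -12.2433 -11.9648]
 [308.     298.     540.0298 -36.7066  13.3038 -11.9437]
 [315.      87.     555.9221  58.3447  14.1775  84.4462]
 [383.      88.     584.6364  54.88    43.0877  85.5025]]
[[411.       0.     605.0024  94.2882  57.0616 127.6149]
 [426.      35.     608.9413  77.5342  63.5668 111.6764]
 [422.      55.     605.2193  68.3614  61.3205 102.033 ]
 [451.      60.     619.7817  65.8467  76.1004 101.8202]
 [442.       8.     620.1054  90.7784  72.5308 126.5033]
 [435.       0.     617.2997  94.6583  69.1535 129.8989]]
```

View pics/w4.png

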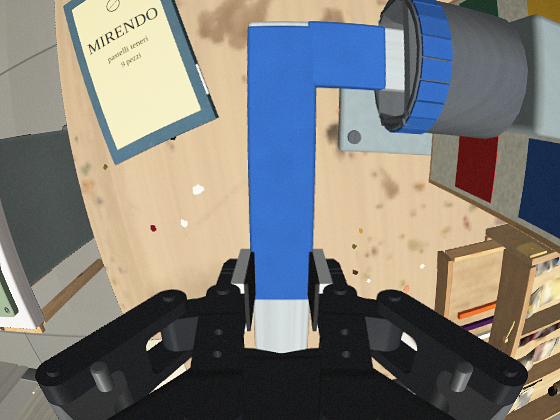

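Short arm is about 42 mm deep without contact force. Push the last 3 mm, then start the turn about the screw axis.

Emit:
step_arm:
  delta_pos:
    - [0.3, -0.05, 0]
    - [0.3, -0.05, 0]
    - [0.3, -0.05, 0]
    - [0.31, 0.02, -0.85]
    - [0.31, 0.02, -0.85]
    - [0.33, 0.15, -1.69]
    - [0.33, 0.15, -1.69]
    - [0.37, 0.36, -2.52]
    - [0.37, 0.36, -2.52]
    - [0.41, 0.64, -3.32]
    - [0.41, 0.64, -3.32]
    - [0.41, 0.64, -3.32]
  twist:
    - [0, 0, 0]
    - [0, 0, 0]
    - [0, 0, 0]
    - [4.94, -0.78, 0]
    - [4.94, -0.78, 0]
    - [9.88, -1.56, 0]
    - [9.88, -1.56, 0]
    - [14.82, -2.34, 0]
    - [14.82, -2.34, 0]
    - [19.76, -3.12, 0]
    - [19.76, -3.12, 0]
    - [19.76, -3.12, 0]
  grip: [20, 20, 20, 20, 20, 20, 20, 20, 20, 20, 20, 20]

```text
time: 7.65
tcp_pos: [0.5324, -0.0172, 0.1136]
tcp_rot: [[0.147, 0.988, 0.051], [0.93, -0.156, 0.334], [0.337, -0.002, -0.941]]
ft_force: [-6.4, -7.3, 3.5]
opening: 0.289
grip_force: 91.5
```

Emit:
step_arm:
  delta_pos:
    - [0.05, 0.35, -0.78]
    - [0.05, 0.35, -0.78]
    - [0.12, 0.76, -1.52]
    - [0.12, 0.76, -1.52]
    - [0.2, 1.24, -2.22]
    - [0.2, 1.24, -2.22]
    - [0.28, 1.78, -2.88]
    - [0.28, 1.78, -2.88]
    - [0.37, 2.36, -3.49]
    - [0.37, 2.36, -3.49]
    - [0.37, 2.36, -3.49]
  twist:
    - [4.94, -0.78, 0]
    - [4.94, -0.78, 0]
    - [9.88, -1.56, 0]
    - [9.88, -1.56, 0]
    - [14.82, -2.34, 0]
    - [14.82, -2.34, 0]
    - [19.76, -3.12, 0]
    - [19.76, -3.12, 0]
    - [24.7, -3.9, 0]
    - [24.7, -3.9, 0]
    - [24.7, -3.9, 0]
  grip: [20, 20, 20, 20, 20, 20, 20, 20, 20, 20, 20]

```text
time: 8.75
tcp_pos: [0.5359, 0.0068, 0.0773]
tcp_rot: [[0.112, 0.988, 0.106], [0.702, -0.154, 0.695], [0.703, -0.003, -0.711]]
ft_force: [-5.9, -9.5, -0.8]
opening: 0.291
grip_force: 92.9
```

Run:
```python
from h import *
s=read_state();print(s["time"],s["tcp_pos"],s["tcp_rot"],s["joint_pos"],s["moment"],s["ft_force"],s["opening"])
im=snapshot("wrist")[:,:,::-1].copy();sd=snapshot("side")[60:270,170:380,::-1]
cv2.imwrite("pics/c5.png",np.hstack([cv2.resize(im,(480,360)),cv2.resize(sd,(320,360) if 0 else (320,320),interpolation=cv2.INTER_CUBIC)[:360] if 0 else cv2.copyMakeBorder(cv2.resize(sd,(320,320),interpolation=cv2.INTER_CUBIC),0,40,0,0,cv2.BORDER_CONSTANT)]))
```

```text
8.75 [0.5359 0.0068 0.0773] [[ 0.1118  0.9881  0.106 ]
 [ 0.7024 -0.154   0.695 ]
 [ 0.703  -0.0033 -0.7112]] [ 32.7968  62.1176 -26.5373 100.8763 -38.8433  34.2678  44.1594] [-2.231   0.5548  0.4673] [-5.8683 -9.4588 -0.8464] 0.2913547922115128
```

View pics/c5.png

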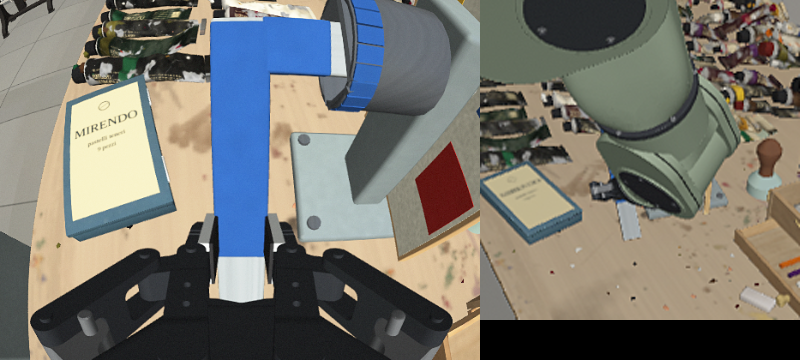

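Key turned about 45° with the tool and is still fully in. Release and back off along the tool axis.

Emit:
step_arm:
  delta_pos:
    - [0, 0, 0]
    - [0, 0, 0]
    - [0, 0, 0]
    - [0, 0, 0]
    - [0, 0, 0]
    - [-0.1, -0.7, 0.7]
    - [-0.3, -2.1, 2.1]
    - [-0.5, -3.5, 3.6]
    - [-0.8, -5.6, 5.7]
    - [-1.2, -7.6, 7.8]
    - [-1.5, -9.7, 10]
    - [-1.5, -9.7, 10]
    - [-1.5, -9.7, 10]
  twist:
    - [0, 0, 0]
    - [0, 0, 0]
    - [0, 0, 0]
    - [0, 0, 0]
    - [0, 0, 0]
    - [0, 0, 0]
    - [0, 0, 0]
    - [0, 0, 0]
    - [0, 0, 0]
    - [0, 0, 0]
    - [0, 0, 0]
    - [0, 0, 0]
    - [0, 0, 0]
  grip: [40, 50, 60, 65, 65, 65, 65, 65, 65, 65, 65, 65, 65]

```text
time: 10.15
tcp_pos: [0.5216, -0.0903, 0.179]
tcp_rot: [[0.11, 0.988, 0.111], [0.699, -0.157, 0.698], [0.707, 0.0, -0.707]]
ft_force: [0.5, 0.2, 0.5]
opening: 0.65
grip_force: 0.0
```

Run:
```python
from h import *
s=read_state();print(s["time"],s["tcp_pos"],s["ft_force"],s["opening"])
im=snapshot("wrist")[:,:,::-1].copy();sd=snapshot("side")[60:270,170:380,::-1]
cv2.imwrite("pics/c6.png",np.hstack([cv2.resize(im,(480,360)),cv2.copyMakeBorder(cv2.resize(sd,(320,320),interpolation=cv2.INTER_CUBIC),0,40,0,0,cv2.BORDER_CONSTANT)]))
```

```text
10.15 [ 0.5216 -0.0903  0.179 ] [0.4679 0.2077 0.4529] 0.6495970078832151
```

View pics/c6.png

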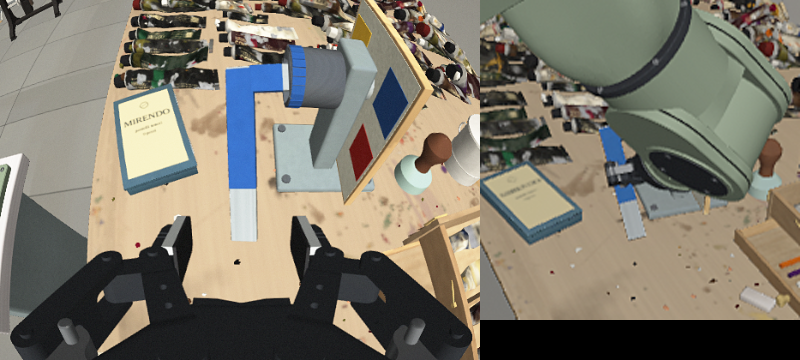

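The key sits in the socket, its long arm slanting down, and the gripper is clear of it.

```bash
python3 -c "
from workcell import *
print(arm.finish_job())"
```

```text
the job is handed in; nothing more can be done
None
```

The job is handed in: the blue key went about 42–45 mm into the socket, I turned it clockwise by about 45°, and I left it there with the gripper clear. The screw angle was not measured directly; allowing for up to 15° of play it should be 30–45° (about 0.5–0.8 rad). The verdict was not shown.

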